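# Change over the motors on the test stands

### The job

The red stand still holds the worn-out motor with the black cap: take it out and stand it upright in the grey tray. Put the three new motors, shaft up, into the cups of the motor stands, each motor in the cup of the same colour as its cap, standing flat on the cup floor. Set the motors down gently without dropping them, and leave the plain aluminium roller and the loose black terminal block beside the stands where they are.

Things in the scene. Friction and masses are not known exactly. Their poses are not given: they have to be found in the camera images.
- motor_red: Loose motor standing upright, 130 to 250 g: steel can 36 mm diameter, 45 mm tall, its top 10 mm a full-width red end cap; on top a central shaft 5 mm across, 10 mm tall (55 mm overall). Same all round: grip across the 36 mm at any angle. Origin: centre of its underside, z up along the shaft. Starts standing on the bench in the nearer row.
- motor_yellow: Loose motor standing upright, 130 to 250 g: steel can 36 mm diameter, 45 mm tall, its top 10 mm a full-width yellow end cap; on top a central shaft 5 mm across, 10 mm tall (55 mm overall). Same all round: grip across the 36 mm at any angle. Origin: centre of its underside, z up along the shaft. Starts standing on the bench in the nearer row.
- motor_blue: Loose motor standing upright, 130 to 250 g: steel can 36 mm diameter, 45 mm tall, its top 10 mm a full-width blue end cap; on top a central shaft 5 mm across, 10 mm tall (55 mm overall). Same all round: grip across the 36 mm at any angle. Origin: centre of its underside, z up along the shaft. Starts standing on the bench in the nearer row.
- motor_old: Loose motor standing upright, 130 to 250 g: steel can 36 mm diameter, 45 mm tall, its top 10 mm a full-width black end cap; on top a central shaft 5 mm across, 10 mm tall (55 mm overall). Same all round: grip across the 36 mm at any angle. Origin: centre of its underside, z up along the shaft. The worn-out motor: it starts standing in the red cup, its underside 14 mm above the bench.
- stand_red: Motor stand fixed to the bench: aluminium disc 116 mm across, 10 mm thick, a red open cup in its middle (inside 54, outside 62 mm across; floor 14, rim 24 mm above the bench), black terminal block on the disc 44 mm from the centre along +x, top 22 mm high. Origin: centre of the underside, on the bench, on the cup's axis. At the start the black-capped motor stands in this cup.
- stand_yellow: Motor stand fixed to the bench: aluminium disc 116 mm across, 10 mm thick, a yellow open cup in its middle (inside 54, outside 62 mm across; floor 14, rim 24 mm above the bench), black terminal block on the disc 44 mm from the centre along +x, top 22 mm high. Origin: centre of the underside, on the bench, on the cup's axis. Its cup is empty at the start.
- stand_blue: Motor stand fixed to the bench: aluminium disc 116 mm across, 10 mm thick, a blue open cup in its middle (inside 54, outside 62 mm across; floor 14, rim 24 mm above the bench), black terminal block on the disc 44 mm from the centre along +x, top 22 mm high. Origin: centre of the underside, on the bench, on the cup's axis. Its cup is empty at the start.
- tray: Shallow square grey plastic tray, fixed to the bench, open on top and empty: outside 124 x 124 mm, 20 mm high, walls and floor 4 mm thick (inside 116 x 116 mm). Origin at the centre of its underside, on the bench; x and y along its sides.
- roller: Plain aluminium roller, loose, standing on end in the row with the motors: 32 mm diameter, 28 mm tall, no coloured cap, no shaft. Not a motor; leave it where it stands. Origin at the centre of its underside.
- terminal: Loose black terminal block lying directly on the bench in the farther row, on the robot's left, between two of the stands (or a stand and the tray): 20 x 36 x 16 mm, brass screws on top. Leave it where it lies. Origin at the centre of its underside.

How it is judged:
At the end, for the whole second after the job is handed in: Red, yellow and blue motors upright (0.12 rad) in the cup of their colour, within 11 mm of its centre, underside 10 to 18 mm above the bench; black motor upright (0.12 rad) in the tray, within 42 mm of its centre along each side, underside under 10 mm; all below 0.02 m/s (horizontal distance between motor_red and stand_red below 0.011 m and z of motor_red in the frame of stand_red between 0.01 and 0.018 m and angle between each of motor_red, motor_yellow, motor_blue, motor_old's own z axis and vertical below 0.12 rad and horizontal distance between motor_yellow and stand_yellow below 0.011 m and z of motor_yellow in the frame of stand_yellow between 0.01 and 0.018 m and horizontal distance between motor_blue and stand_blue below 0.011 m and z of motor_blue in the frame of stand_blue between 0.01 and 0.018 m and x of motor_old in the frame of tray between -0.042 and 0.042 m and y of motor_old in the frame of tray between -0.042 and 0.042 m and z of motor_old in the frame of tray below 0.01 m and linear speed of each of motor_red, motor_yellow, motor_blue, motor_old below 0.02 m/s); the robot touches nothing.
It fails at once if a motor is dropped or thrown (faster than 0.7 m/s, a fall of about 25 mm, while not held by the fingers) ((linear speed of motor_red above 0.7 m/s and contact force between motor_red and the fingers below 0.05 N) or (linear speed of motor_yellow above 0.7 m/s and contact force between motor_yellow and the fingers below 0.05 N) or (linear speed of motor_blue above 0.7 m/s and contact force between motor_blue and the fingers below 0.05 N) or (linear speed of motor_old above 0.7 m/s and contact force between motor_old and the fingers below 0.05 N)).
It fails at once if the aluminium roller is moved by more than 20 mm or tipped over (distance of roller from where it was at the start of the episode above 0.02 m or angle between roller's own z axis and vertical above 0.5 rad).
It fails at once if the loose black terminal block is moved by more than 20 mm (distance of terminal from where it was at the start of the episode above 0.02 m).
It also fails if it takes over 115 s, if anything falls off the work surface, if the arm or the gripper's body presses on something with over 40 N, if the wrist force passes 120 N, or if a joint passes its speed limit or range.

### The arm

A 6-joint arm with a two-finger parallel gripper is mounted at the origin on the work surface. World frame = base frame: x ahead of the robot, y to its left, z up, the work surface at z = 0. Lengths are in m, angles in rad, forces in N, time in s.
With the tool pointing down it reaches from about 0.325 to 0.9 m from the base axis. Payload 3.5 kg.
Tool frame: the origin (TCP) lies midway between the tips of the shut fingers; the grasp point (between the pads) lies 19 mm behind it; z points along the fingers, y is the direction in which the jaws open and shut (so a half turn about z gives the same grasp; the last joint's range is limited). The gripper opens to 85 mm and grips with 20 to 120 N. Pads are 22 mm wide; open, the fingers measure 114 mm over their backs; the gripper's body (76 mm by 85 mm) begins 54 mm behind the grasp point. The pads swing forward as they close: fully open they stand 13 mm farther back than shut.
Start: joints at [-1.218, 0.276, -0.026, 1.268, 0, 1.467], TCP at [0.275, -0.561, 0.231] pointing down, gripper open.
Joint ranges: [-3.12, 3.12], [-0.85, 1.88], [-1.08, 1.24], [-1.95, 2.15], [-1.57, 1.53], [-3.14, 3.14]. Speed limits (rad/s): [2.57, 2.57, 3.14, 3.14, 3.14, 3.14].

### API

Orientations are given as a unit quaternion [x, y, z, w].
In Python, from rig import * gives the robot as it stands.
- The arm moves only by the tool apply_moves, never from a script. Its argument "motion" is a list that holds one entry, the list of rows, each a list of 4 numbers: the shift along the world's x, y, z in units of 25 cm (1.0 is 25 cm), then the turn about the world's z in units of 90 degrees (1.0 is 90 degrees). In form: [[[x, y, z, turn], ...]]. A call has 1 to 5 rows; each row is the pose to reach, as a shift and turn from the pose commanded when the call began; what a row does not reach only later rows make up. A row lasts 1/10 s, in which the tool goes at most 50 mm and 8.59 degrees, less where a joint would pass 70% of its speed; a pose out of reach is approached as far as the arm can. A call with a number of a shift or a turn outside -1 to 1 is refused whole. A call with a gripper value outside its range is refused whole. "jaw" is the closure, from 0 (fully open) to 1 (shut), set as the call begins (left out, the last holds). The fingers move at their own pace and stop on an object; "squeeze" is the grip in N (left out, the last holds). Time passes only in rows, so rows that repeat a pose let the fingers close. It gives the time, the measured TCP pose, the force and the opening at its end, in the units of the state.
- observe(): the state, without advancing time (a new reading comes with each control period).
- read_camera(name): name is "side" or "top" or "wrist"; returns the picture (420x560x3 uint8, red, green, blue); there is no depth.
- get_calibration(name): a dict with "K" (3x3 intrinsics, pixels), "camera_from_world" (4x4, takes a point from world to camera coordinates); the wrist camera has in their place "hand_eye" (4x4, takes a point from camera to tool coordinates, whose origin is the TCP and whose axes are the flange's). Camera axes: x right, y down, z forward; pixel columns grow to the right and rows downward; lengths in m; the calibration is good to about 2 mm. A picture is of the moment at which its call begins: read the wrist's pose just before it. get_calibration takes no time and is no camera call.
- job_done(): hands the job in, once; it reports no verdict.
The state is a dict: "clock": time; "joint_pos": joint angles; "joint_velocities": joint speeds; "tau": joint torques, N m; "position": TCP position; "ee_rot": TCP orientation; "contact_force": force on the tool from outside, world axes, zero at the start; "torque": the same for the moment, N m; "grip_width": finger opening in m.
Only numpy, scipy, OpenCV 4.12 (cv2) and the standard library are available. Lean on these libraries where they do the work, as an engineer would, in place of code of your own. Each camera call takes 0.05 s, during which the arm holds its last target. There are 200 camera calls.

## Working session

There is one attempt and no reset: what is moved stays moved. The work goes in short steps, Python scripts to look and compute and a tool call to move; the robot and the scene stay as the last step left them, time stands still between calls to the robot, and variables do not carry over. Pictures are saved under pics/ and viewed, about 12 in all and at most 16, crops included, and the job is handed in when it is done.

Besides the shell and the picture viewer there is one more tool, called after ">>>" as name([rows], argument=value, ...), one row to a line, values as JSON. apply_moves: Moves the arm, as the interface text tells. Shifts and turns lie within -1 to 1; 1 stands for 25 cm of shift or 90 degrees of turn. Its arguments: {"type":"object","properties":{"motion":{"type":"array","items":{"type":"array","items":{"type":"array","items":{"type":"number"}}}},"jaw":{"type":"number"},"squeeze":{"type":"number"}},"required":["motion"]}

```bash
ls; mkdir -p pics; python3 - <<'E'
from rig import *
import cv2
s=observe(); print({k:s[k] for k in('clock','position','ee_rot','grip_width')})
for n in('top','side'):
    im=read_camera(n); cv2.imwrite(f'pics/{n}0.png',cv2.cvtColor(im,cv2.COLOR_RGB2BGR))
    c=get_calibration(n);print(c)
print(get_calibration('wrist'))
E
```

```text
pics
{'clock': 0.0, 'position': array([ 0.27485083, -0.56044555,  0.23014929]), 'ee_rot': array([ 9.74144417e-01,  2.25923382e-01, -1.33915267e-04, -1.12322383e-03]), 'grip_width': 0.085637574761274}
{'K': array([[501.27711413,   0.        , 280.98708438],
       [  0.        , 501.27711413, 208.97400841],
       [  0.        ,   0.        ,   1.        ]]), 'camera_from_world': array([[ 0.04135682, -0.99914233,  0.00205168, -0.02032279],
       [-0.97812164, -0.04090557, -0.20397253,  0.54627033],
       [ 0.20388151,  0.00642887, -0.97897446,  1.12091561],
       [ 0.        ,  0.        ,  0.        ,  1.        ]])}
{'K': array([[513.31986288,   0.        , 281.25444238],
       [  0.        , 513.31986288, 215.98674094],
       [  0.        ,   0.        ,   1.        ]]), 'camera_from_world': array([[-0.71825644, -0.69565124, -0.01330528,  0.38775483],
       [-0.37184545,  0.39995106, -0.8377172 ,  0.21635297],
       [ 0.58808047, -0.59674827, -0.54594218,  0.79211504],
       [ 0.        ,  0.        ,  0.        ,  1.        ]])}
{'K': array([[357.53510474,   0.        , 274.18475779],
       [  0.        , 357.53510474, 206.42169054],
       [  0.        ,   0.        ,   1.        ]]), 'hand_eye': array([[-2.56606073e-04, -9.54504963e-01, -2.98194921e-01,
         7.42248304e-02],
       [ 9.99999896e-01, -3.57737835e-04,  2.84567199e-04,
        -1.65727222e-04],
       [-3.78296409e-04, -2.98194816e-01,  9.54504955e-01,
        -1.42321470e-01],
       [ 0.00000000e+00,  0.00000000e+00,  0.00000000e+00,
         1.00000000e+00]])}
```

View pics/top0.png

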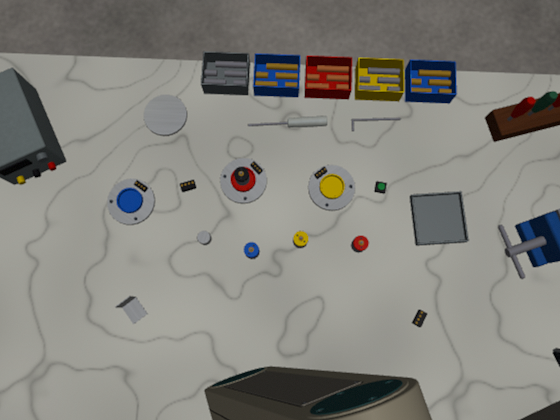

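View pics/side0.png

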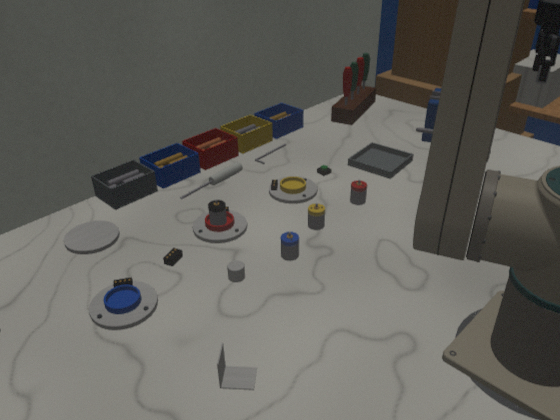

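Top view: blue motor (251,250), yellow (300,239), red (360,243), roller (204,238). Blue stand is at (131,201), red stand with the old motor at (243,180), yellow stand at (331,187), tray at (439,218), terminal at (188,186). The side view shows the same layout, with all motors upright.

```bash
cat > h.py <<'E'
import numpy as np, cv2
def ray(c,u,v,z,T=None):
    M=np.linalg.inv(c['camera_from_world']) if T is None else T
    d=M[:3,:3]@np.linalg.inv(c['K'])@[u,v,1]; o=M[:3,3]
    return (o+d*(z-o[2])/d[2])[:2]
def masks(im):
    H,S,V=cv2.split(cv2.cvtColor(im,cv2.COLOR_RGB2HSV))
    s=(S>140)&(V>60)
    return dict(red=s&((H<8)|(H>172)),yellow=s&(H>18)&(H<35),blue=s&(H>100)&(H<125))
def blobs(m,mn=30):
    cs,_=cv2.findContours(m.astype(np.uint8),cv2.RETR_EXTERNAL,cv2.CHAIN_APPROX_NONE)
    return [(cv2.contourArea(c),cv2.minEnclosingCircle(c),c) for c in cs if cv2.contourArea(c)>mn]
E
python3 - <<'E'
from h import *
from rig import *
for n in('top','side'):
    im=cv2.cvtColor(cv2.imread(f'pics/{n}0.png'),cv2.COLOR_BGR2RGB);c=get_calibration(n)
    for k,m in masks(im).items():
        for a,((u,v),r),ct in blobs(m):
            x,y,w,h=cv2.boundingRect(ct)
            if (n=='top' and 150<v<300) or (n=='side' and 170<v<320 and u<400): print(n,k,a,round(u),round(v),round(r,1),'box',x,y,w,h,'z45',ray(c,x+w/2-.5,y+h/2-.5,.045).round(3),'z24',ray(c,x+w/2-.5,y+h/2-.5,.024).round(3))
    if n=='top':
        G=cv2.cvtColor(im,cv2.COLOR_RGB2GRAY)
        m=(G<135); 
        for a,((u,v),r),ct in blobs(m):
            (cx,cy),wh,ang=cv2.minAreaRect(ct)
            if 150<v<260: print('dark',a,round(cx,1),round(cy,1),np.round(wh,1),round(ang),'z0',ray(c,cx,cy,0.016).round(3))
        print('old',ray(c,241,174,.059),'roller',ray(c,204,238,.028))
        for p in ((411,193),(464,191),(467,242),(414,244)): print(ray(c,*p,.02).round(3))
E
```

```text
top red 155.5 360 243 7.5 box 353 236 15 15 z45 [ 0.475 -0.186] z24 [ 0.479 -0.189]
top red 206.0 243 179 12.2 box 231 168 24 24 z45 [0.617 0.098] z24 [0.623 0.1  ]
top red 37.5 51 165 4.0 box 48 162 8 8 z45 [0.633 0.56 ] z24 [0.639 0.57 ]
top yellow 154.5 300 238 7.6 box 294 231 14 16 z45 [ 0.48  -0.046] z24 [ 0.483 -0.047]
top yellow 43.5 20 179 4.5 box 16 175 9 9 z45 [0.596 0.631] z24 [0.601 0.643]
top yellow 446.0 332 186 12.4 box 320 174 25 25 z45 [ 0.61  -0.117] z24 [ 0.616 -0.119]
top blue 155.0 539 256 10.0 box 531 247 17 19 z45 [ 0.462 -0.602] z24 [ 0.465 -0.613]
top blue 150.5 251 250 7.4 box 244 243 15 15 z45 [0.448 0.068] z24 [0.451 0.07 ]
top blue 158.5 528 230 9.9 box 520 221 16 19 z45 [ 0.523 -0.579] z24 [ 0.527 -0.59 ]
top blue 261.5 555 230 18.4 box 545 212 15 37 z45 [ 0.525 -0.637] z24 [ 0.529 -0.648]
top blue 456.0 129 200 12.6 box 117 188 25 25 z45 [0.556 0.365] z24 [0.56  0.371]
dark 202.0 251.0 250.0 [17.  15.6] 45 z0 [0.452 0.07 ]
dark 41.0 298.4 244.5 [14.9  7.4] 17 z0 [ 0.47  -0.043]
dark 226.0 359.5 243.5 [15.6 18.4] 45 z0 [ 0.478 -0.189]
dark 32.5 300.3 237
[... 546 characters left out ...]
 331.8 187.1 [25.7 25.7] 50 z0 [ 0.615 -0.12 ]
dark 97.5 320.4 172.5 [ 8.  15.2] 53 z0 [ 0.651 -0.091]
dark 630.5 245.5 176.0 [26.2 34.6] 45 z0 [0.634 0.093]
old [0.62696667 0.10087107] roller [0.47448716 0.18249448]
[ 0.607 -0.313]
[ 0.618 -0.442]
[ 0.492 -0.445]
[ 0.482 -0.318]
side red 32.0 228 219 5.6 box 225 214 8 11 z45 [0.582 0.11 ] z24 [0.607 0.09 ]
side red 35.0 358 184 6.7 box 352 182 14 6 z45 [ 0.474 -0.183] z24 [ 0.495 -0.214]
side yellow 53.5 316 208 7.2 box 309 204 15 9 z45 [ 0.479 -0.043] z24 [ 0.501 -0.068]
side yellow 139.5 292 182 12.1 box 280 179 25 11 z45 [ 0.586 -0.083] z24 [ 0.611 -0.11 ]
side blue 618.5 122 298 18.1 box 104 284 36 25 z45 [0.536 0.385] z24 [0.56  0.375]
```

```bash
python3 - <<'E'
import cv2
im=cv2.imread('pics/top0.png')[145:270,100:480]
cv2.imwrite('pics/crop0.png',cv2.resize(im,None,fx=2.1,fy=2.1,interpolation=2))
E
```

```text
(no output)
```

View pics/crop0.png

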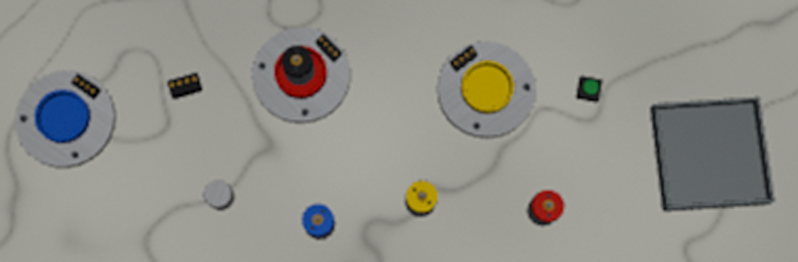

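The ray-cast positions agree between views and with the given sizes. Going for the old motor at (0.627, 0.101) first.

>>> apply_moves([
  [[0.09,0.17,0,0.09],[0.18,0.34,0,0.18],[0.27,0.51,0,0.27],[0.36,0.68,0,0.36],[0.45,0.85,0,0.45]],
], jaw=0, squeeze=50)

```text
clock: 0.6
position: [0.3879, -0.3467, 0.2309]
ee_rot: [0.834, 0.551, 0.0, -0.0]
contact_force: [0.9, -0.6, -0.1]
grip_width: 0.0855
```

>>> apply_moves([
  [[0.09,0.17,0,0.09],[0.18,0.34,0,0.18],[0.27,0.51,0,0.27],[0.36,0.68,0,0.36],[0.45,0.85,0,0.36]],
])

```text
clock: 1.1
position: [0.5004, -0.1342, 0.231]
ee_rot: [0.648, 0.761, -0.0, -0.0]
contact_force: [1.1, 0.2, 0.0]
grip_width: 0.085
```

>>> apply_moves([
  [[0.09,0.17,0,0],[0.18,0.34,-0.02,0],[0.27,0.51,-0.05,0],[0.36,0.68,-0.1,0],[0.41,0.85,-0.12,0]],
])

```text
clock: 1.6
position: [0.6031, 0.0782, 0.1996]
ee_rot: [0.649, 0.761, -0.001, -0.0]
contact_force: [0.9, -0.3, 0.1]
grip_width: 0.0852
```

```bash
cat >> h.py <<'E'
from scipy.spatial.transform import Rotation as Ro
def wrist(name):
    from rig import observe,read_camera,get_calibration
    s=observe(); im=read_camera('wrist'); c=get_calibration('wrist')
    cv2.imwrite(f'pics/{name}.png',cv2.cvtColor(im,cv2.COLOR_RGB2BGR))
    T=np.eye(4);T[:3,:3]=Ro.from_quat(s['ee_rot']).as_matrix();T[:3,3]=s['position']
    print(s['clock'],s['position'].round(4),s['joint_pos'].round(2))
    return im,c,T@c['hand_eye']
def circ(im,c,T,k,z,mn=300):
    for a,((u,v),r),ct in blobs(masks(im)[k],mn):
        x,y,w,h=cv2.boundingRect(ct)
        print(k,a,(round(u),round(v)),'r',round(r),'box',x,y,w,h,'->',ray(c,u,v,z,T).round(4), 'box',ray(c,x+w/2-.5,y+h/2-.5,z,T).round(4))
E
python3 - <<'E'
from h import *
im,c,T=wrist('w1')
circ(im,c,T,'red',.024)
E
```

```text
1.6 [0.6031 0.0782 0.1996] [ 0.02  0.27 -0.11  1.2  -0.    1.44]
red 3452.5 (303, 160) r 34 box 270 127 68 67 -> [0.6236 0.1015] box [0.6237 0.1017]
```

View pics/w1.png

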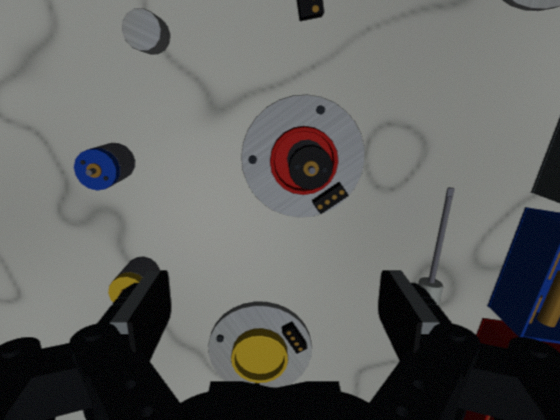

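Wrist view: red cup at (303,160), old black cap centred about (309,165), blue motor cap at (97,169), yellow cup at (260,357).

```bash
python3 - <<'E'
from h import *
from rig import *
s=observe();c=get_calibration('wrist')
T=np.eye(4);T[:3,:3]=Ro.from_quat(s['ee_rot']).as_matrix();T[:3,3]=s['position'];T=T@c['hand_eye']
print('shaft top',ray(c,311,169,.069,T),'cap',ray(c,309,165,.059,T),'blue',ray(c,97,169,.045,T),'ycup',ray(c,260,357,.024,T))
E
```

```text
shaft top [0.62645316 0.10989631] cap [0.62558977 0.11105887] blue [0.45203578 0.07649971] ycup [ 0.6177046  -0.10627377]
```

```bash
python3 - <<'E'
from h import *
im,c,T=wrist('w2')
circ(im,c,T,'red',.024)
G=im.max(axis=2); m=((G<60)).astype(np.uint8); m=cv2.morphologyEx(m,2,np.ones((3,3)))
for a,((u,v),r),ct in blobs(m,200):
    if 60<v<250: print(a,u,v,r,cv2.boundingRect(ct),ray(c,u,v,.057,T))
circ(im,c,T,'blue',.045)
E
```

```text
1.65 [0.6038 0.0843 0.1989] [ 0.03  0.27 -0.11  1.2   0.01  1.44]
red 3399.0 (301, 168) r 34 box 268 135 67 67 -> [0.6236 0.1015] box [0.6234 0.1014]
445.5 327.0 204.5 17.614013671875 (310, 190, 35, 30) [0.64689283 0.08060005]
687.0 112.0 166.5 21.10104751586914 (95, 150, 38, 38) [0.46951656 0.08381134]
1686.5 305.5036315917969 173.1941680908203 26.020172119140625 (285, 148, 47, 50) [0.62432017 0.10369428]
1469.0 558.5 166.0 46.00281524658203 (528, 120, 32, 93) [0.82385271 0.14244183]
blue 386.0 (540, 290) r 50 box 520 244 40 93 -> [0.862  0.0279] box [0.862  0.0279]
blue 1249.0 (93, 177) r 22 box 73 156 42 41 -> [0.449  0.0691] box [0.4492 0.07  ]
```

>>> apply_moves([
  [[0.06,0.06,0,0],[0.088,0.1,-0.06,0],[0.088,0.1,-0.2,0],[0.088,0.1,-0.34,0],[0.088,0.1,-0.42,0]],
])

```text
clock: 2.2
position: [0.6216, 0.1005, 0.0919]
ee_rot: [0.65, 0.76, -0.002, -0.002]
contact_force: [-0.4, 0.3, 0.5]
grip_width: 0.0853
```

>>> apply_moves([
  [[0,0,-0.1,0],[0,0,-0.19,0],[0,0,-0.25,0],[0,0,-0.272,0],[0,0,-0.272,0]],
])

```text
clock: 2.7
position: [0.6237, 0.1009, 0.0273]
ee_rot: [0.65, 0.76, -0.001, -0.001]
contact_force: [0.3, -0.1, -0.2]
grip_width: 0.0853
```

>>> apply_moves([
  [[0,0,0,0],[0,0,0,0],[0,0,0,0],[0,0,0,0],[0,0,0,0]],
], jaw=1, squeeze=50)

```text
clock: 3.2
position: [0.6263, 0.1015, 0.0299]
ee_rot: [0.649, 0.761, 0.001, 0.001]
contact_force: [1.9, -0.5, 5.7]
grip_width: 0.0348
```

>>> apply_moves([
  [[0,0,0.03,0],[0,0,0.1,0],[0,0,0.2,0],[0,0,0.3,0],[0,0,0.36,0]],
])

```text
clock: 3.7
position: [0.6248, 0.1013, 0.12]
ee_rot: [0.649, 0.761, 0.0, 0.0]
contact_force: [0.6, 0.3, -1.6]
grip_width: 0.0348
```

>>> apply_moves([
  [[-0.01,-0.08,0,0],[-0.03,-0.24,0,0],[-0.06,-0.42,0,0],[-0.09,-0.6,0,0],[-0.12,-0.78,0,-0.08]],
])

```text
clock: 4.2
position: [0.5933, -0.0949, 0.1177]
ee_rot: [0.697, 0.717, -0.0, -0.001]
contact_force: [0.9, -0.7, -0.6]
grip_width: 0.0344
```

>>> apply_moves([
  [[-0.03,-0.18,0,-0.09],[-0.06,-0.36,0,-0.18],[-0.09,-0.54,0,-0.26],[-0.12,-0.72,0,-0.3],[-0.15,-0.86,0,-0.3]],
])

```text
clock: 4.7
position: [0.5559, -0.311, 0.1178]
ee_rot: [0.845, 0.535, -0.0, -0.0]
contact_force: [0.3, 0.4, -2.5]
grip_width: 0.0347
```

>>> apply_moves([
  [[-0.02,-0.12,0,0],[-0.03,-0.2,-0.02,0],[-0.03,-0.26,-0.06,0],[-0.03,-0.284,-0.12,0],[-0.03,-0.284,-0.18,0]],
])

```text
clock: 5.2
position: [0.5495, -0.3793, 0.0714]
ee_rot: [0.844, 0.536, 0.0, -0.001]
contact_force: [-0.3, 0.1, -1.3]
grip_width: 0.0349
```

>>> apply_moves([
  [[0,0,-0.07,0],[0,0,-0.13,0],[0,0,-0.17,0],[0,0,-0.19,0],[0,0,-0.2,0]],
])

```text
clock: 5.7
position: [0.5495, -0.379, 0.0226]
ee_rot: [0.844, 0.536, -0.0, -0.0]
contact_force: [-0.1, 0.2, -1.3]
grip_width: 0.0348
```

>>> apply_moves([
  [[0,0,-0.003,0],[0,0,-0.006,0],[0,0,-0.009,0],[0,0,-0.012,0]],
])

```text
clock: 6.1
position: [0.55, -0.3801, 0.0209]
ee_rot: [0.844, 0.536, 0.0, 0.001]
contact_force: [-0.3, -0.2, -2.2]
grip_width: 0.0347
```

>>> apply_moves([
  [[0,0,-0.004,0],[0,0,-0.008,0],[0,0,-0.008,0]],
])

```text
clock: 6.4
position: [0.5498, -0.38, 0.0199]
ee_rot: [0.844, 0.536, 0.0, 0.0]
contact_force: [-2.1, 1.6, 4.8]
grip_width: 0.0345
```

>>> apply_moves([
  [[0,0,0,0],[0,0,0,0],[0,0,0,0],[0,0,0,0]],
], jaw=0.3)

```text
clock: 6.8
position: [0.5496, -0.3797, 0.0182]
ee_rot: [0.844, 0.536, -0.0, -0.0]
contact_force: [0.6, 0.6, 0.5]
grip_width: 0.0598
```

>>> apply_moves([
  [[0,0,0.05,0],[0,0,0.15,0],[0,0,0.3,0],[0,0,0.42,0],[0,0,0.48,0]],
])

```text
clock: 7.3
position: [0.5514, -0.3812, 0.1429]
ee_rot: [0.844, 0.536, 0.001, 0.003]
contact_force: [0.5, -0.9, 0.6]
grip_width: 0.0596
```

```bash
python3 - <<'E'
from h import *
im,c,T=wrist('w3')
circ(im,c,T,'red',.045)
E
```

```text
7.3 [ 0.5514 -0.3812  0.1429] [-0.7   0.4  -0.04  1.12 -0.    1.31]
```

View pics/w3.png

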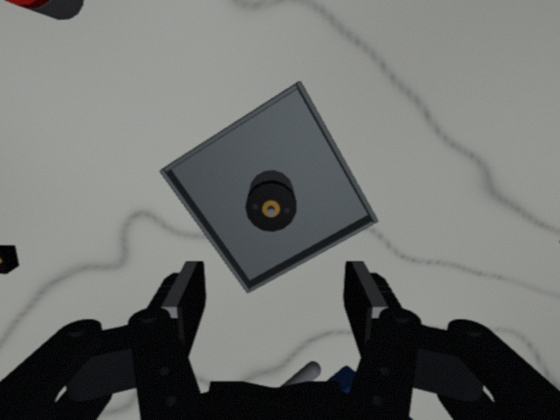

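The old motor stands upright in the tray centre (cap at (270,200)). Next is the red motor.

>>> apply_moves([
  [[-0.06,0.16,0,0],[-0.13,0.34,0,0],[-0.2,0.52,0,0],[-0.26,0.68,0,0],[-0.298,0.77,0,0]],
], jaw=0)

```text
clock: 7.85
position: [0.472, -0.1836, 0.1366]
ee_rot: [0.844, 0.537, -0.001, -0.002]
contact_force: [1.5, 0.3, 0.3]
grip_width: 0.0851
```

>>> apply_moves([
  [[0,0,-0.01,0],[0,0,-0.06,0],[0,0,-0.06,0]],
])

```text
clock: 8.15
position: [0.4742, -0.1873, 0.1211]
ee_rot: [0.844, 0.536, -0.001, -0.001]
contact_force: [-0.3, -0.7, 0.1]
grip_width: 0.0857
```

```bash
python3 - <<'E'
from h import *
im,c,T=wrist('w4')
for k in ('red','yellow','blue'): circ(im,c,T,k,.045)
E
```

```text
8.15 [ 0.4742 -0.1873  0.1211] [-0.5   0.16 -0.42  0.99 -0.    1.51]
red 2084.0 (278, 213) r 27 box 251 188 54 51 -> [ 0.4757 -0.1858] box [ 0.4756 -0.1857]
yellow 4976.5 (442, 17) r 53 box 390 0 103 67 -> [ 0.6052 -0.1216] box [ 0.6024 -0.129 ]
yellow 946.5 (176, 2) r 29 box 147 0 59 23 -> [ 0.4771 -0.0526] box [ 0.4748 -0.0566]
```

>>> apply_moves([
  [[0.002,0.005,-0.1,0],[0.002,0.005,-0.22,0],[0.002,0.005,-0.33,0],[0.002,0.005,-0.4,0],[0.002,0.005,-0.432,0]],
])

```text
clock: 8.7
position: [0.4746, -0.1862, 0.0131]
ee_rot: [0.845, 0.535, -0.001, -0.001]
contact_force: [-1.0, -0.0, -0.6]
grip_width: 0.0855
```

>>> apply_moves([
  [[0,0,0,0],[0,0,0,0],[0,0,0,0],[0,0,0,0],[0,0,0,0]],
], jaw=1)

```text
clock: 9.2
position: [0.4768, -0.1867, 0.0168]
ee_rot: [0.844, 0.536, 0.001, 0.001]
contact_force: [0.3, 0.3, 5.7]
grip_width: 0.0348
```

>>> apply_moves([
  [[0,0,0.03,0],[0,0,0.1,0],[0,0,0.2,0],[0,0,0.3,0],[0,0,0.36,0]],
])

```text
clock: 9.7
position: [0.4762, -0.1862, 0.1074]
ee_rot: [0.844, 0.536, 0.001, 0.001]
contact_force: [-0.2, -1.2, -1.6]
grip_width: 0.0343
```

>>> apply_moves([
  [[0.04,0.08,0,0],[0.13,0.24,0,0],[0.22,0.42,0,0],[0.31,0.6,0,0],[0.4,0.78,0,0]],
])

```text
clock: 10.2
position: [0.5753, 0.0101, 0.1055]
ee_rot: [0.844, 0.536, -0.0, -0.0]
contact_force: [0.3, -0.1, -1.1]
grip_width: 0.0347
```

>>> apply_moves([
  [[0.08,0.15,0,0],[0.14,0.28,0,0],[0.18,0.35,0,0],[0.192,0.37,0,0],[0.192,0.37,0,0]],
])

```text
clock: 10.7
position: [0.6229, 0.1007, 0.1051]
ee_rot: [0.844, 0.536, -0.001, 0.0]
contact_force: [-0.2, -0.8, -1.8]
grip_width: 0.0347
```

```bash
python3 - <<'E'
from h import *
im,c,T=wrist('w5')
circ(im,c,T,'red',.024)
E
```

```text
10.7 [0.6229 0.1007 0.1051] [ 0.06  0.38 -0.17  1.03 -0.    2.07]
red 6109.0 (274, 306) r 48 box 227 265 95 83 -> [0.5918 0.038 ] box [0.5918 0.038 ]
red 4633.0 (278, 210) r 46 box 233 166 92 78 -> [0.6251 0.102 ] box [0.6269 0.1057]
```

View pics/w5.png

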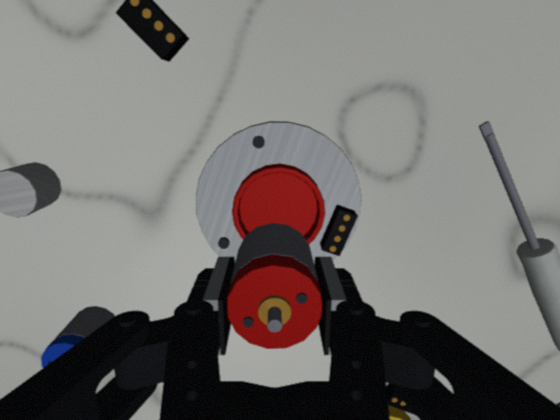

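The red motor is held upright over the empty red cup (cup at (278,210)). Lowering it.

>>> apply_moves([
  [[0,0,-0.06,0],[0,0,-0.14,0],[0,0,-0.22,0],[0,0,-0.27,0],[0,0,-0.288,0]],
])

```text
clock: 11.25
position: [0.6208, 0.0995, 0.0308]
ee_rot: [0.845, 0.535, -0.002, -0.001]
contact_force: [-2.7, -0.8, 12.2]
grip_width: 0.0347
```

>>> apply_moves([
  [[0,0,-0.005,0],[0,0,-0.01,0],[0,0,-0.015,0],[0,0,-0.02,0],[0,0,-0.02,0]],
])

```text
clock: 11.75
position: [0.6243, 0.1007, 0.0308]
ee_rot: [0.844, 0.536, 0.001, 0.001]
contact_force: [-2.9, -1.7, 7.4]
grip_width: 0.0348
```

>>> apply_moves([
  [[0,0,0.003,0],[0,0,0.003,0],[0,0,0.003,0],[0,0,0.003,0]],
], jaw=0.3)

```text
clock: 12.15
position: [0.6233, 0.1008, 0.029]
ee_rot: [0.844, 0.536, 0.0, 0.0]
contact_force: [-0.3, 0.2, 0.0]
grip_width: 0.0594
```

>>> apply_moves([
  [[0,0,0.05,0],[0,0,0.15,0],[0,0,0.3,0],[0,0,0.4,0],[0,0,0.44,0]],
])

```text
clock: 12.65
position: [0.6257, 0.1009, 0.1434]
ee_rot: [0.844, 0.536, 0.003, 0.002]
contact_force: [0.4, 0.4, 0.8]
grip_width: 0.0598
```

```bash
python3 - <<'E'
from h import *
im,c,T=wrist('w6')
for k in ('red','yellow','blue'): circ(im,c,T,k,.045)
E
```

```text
12.65 [0.6257 0.1009 0.1434] [ 0.06  0.34 -0.13  1.09  0.    2.07]
red 4710.0 (273, 198) r 40 box 234 159 80 79 -> [0.6271 0.1068] box [0.6271 0.1068]
```

View pics/w6.png

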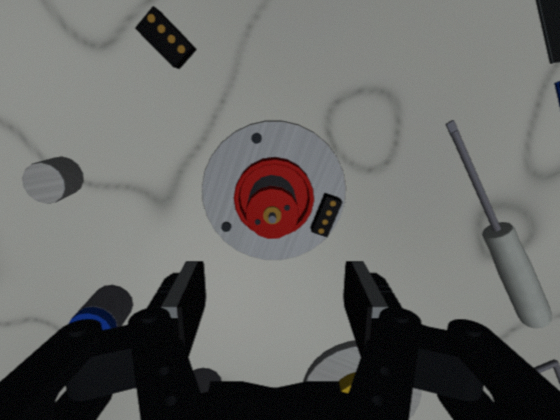

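The red motor stands upright and centred in its cup (shaft (272,214), cup (273,198)). Yellow next.

>>> apply_moves([
  [[-0.1,-0.1,0,0],[-0.24,-0.24,0,0],[-0.38,-0.38,0,0],[-0.5,-0.51,-0.03,0],[-0.574,-0.59,-0.06,0]],
], jaw=0)

```text
clock: 13.2
position: [0.4761, -0.0479, 0.1225]
ee_rot: [0.845, 0.535, -0.001, -0.001]
contact_force: [0.6, -0.1, -0.0]
grip_width: 0.0854
```

>>> apply_moves([
  [[0,0,0,0],[0,0,0,0]],
])

```text
clock: 13.4
position: [0.4787, -0.0468, 0.1231]
ee_rot: [0.845, 0.535, -0.0, -0.001]
contact_force: [-0.1, 0.4, 0.0]
grip_width: 0.0852
```

```bash
python3 - <<'E'
from h import *
im,c,T=wrist('w7')
for k in ('red','yellow','blue'): circ(im,c,T,k,.045)
E
```

```text
13.4 [ 0.4787 -0.0468  0.1231] [-0.23  0.11 -0.47  0.99  0.    1.78]
yellow 2096.5 (277, 211) r 27 box 251 185 53 52 -> [ 0.4802 -0.0443] box [ 0.4803 -0.0442]
yellow 5360.5 (491, 211) r 46 box 449 171 88 82 -> [ 0.6059 -0.1035] box [ 0.6063 -0.1043]
blue 3013.0 (144, 63) r 34 box 114 30 61 65 -> [0.4492 0.0692] box [0.4494 0.0694]
```

>>> apply_moves([
  [[0,0.004,-0.1,0],[0,0.004,-0.22,0],[0,0.004,-0.33,0],[0,0.004,-0.4,0],[0,0.004,-0.435,0]],
])

```text
clock: 13.95
position: [0.4794, -0.0447, 0.0135]
ee_rot: [0.844, 0.537, -0.001, -0.001]
contact_force: [-0.2, 0.6, 0.6]
grip_width: 0.0853
```

>>> apply_moves([
  [[0,0,0,0],[0,0,0,0],[0,0,0,0],[0,0,0,0],[0,0,0,0]],
], jaw=1)

```text
clock: 14.45
position: [0.4811, -0.0459, 0.0167]
ee_rot: [0.844, 0.536, 0.001, 0.001]
contact_force: [0.4, 0.3, 6.1]
grip_width: 0.0348
```

>>> apply_moves([
  [[0,0,0.03,0],[0,0,0.1,0],[0,0,0.2,0],[0,0,0.3,0],[0,0,0.36,0]],
])

```text
clock: 14.95
position: [0.4802, -0.046, 0.1073]
ee_rot: [0.844, 0.536, 0.001, 0.001]
contact_force: [0.9, -0.5, -1.1]
grip_width: 0.0349
```

>>> apply_moves([
  [[0.07,-0.04,0,0],[0.2,-0.11,0,0],[0.34,-0.19,0,0],[0.46,-0.25,0,0],[0.52,-0.28,0,0]],
])

```text
clock: 15.45
position: [0.6122, -0.1175, 0.1056]
ee_rot: [0.845, 0.536, 0.001, 0.001]
contact_force: [0.1, 0.5, -2.5]
grip_width: 0.0345
```

>>> apply_moves([
  [[0.02,-0.012,0,0],[0.024,-0.014,0,0],[0.024,-0.014,0,0]],
])

```text
clock: 15.75
position: [0.6142, -0.1187, 0.1049]
ee_rot: [0.844, 0.536, -0.001, -0.001]
contact_force: [-0.2, 0.3, -2.4]
grip_width: 0.0347
```

```bash
python3 - <<'E'
from h import *
im,c,T=wrist('w8')
circ(im,c,T,'yellow',.024)
E
```

```text
15.75 [ 0.6142 -0.1187  0.1049] [-0.29  0.37 -0.18  1.03  0.    1.72]
yellow 6200.0 (274, 304) r 48 box 227 263 95 84 -> [ 0.5836 -0.1801] box [ 0.5836 -0.1801]
yellow 4718.5 (278, 210) r 46 box 232 166 92 77 -> [ 0.6162 -0.1168] box [ 0.6177 -0.113 ]
```

View pics/w8.png

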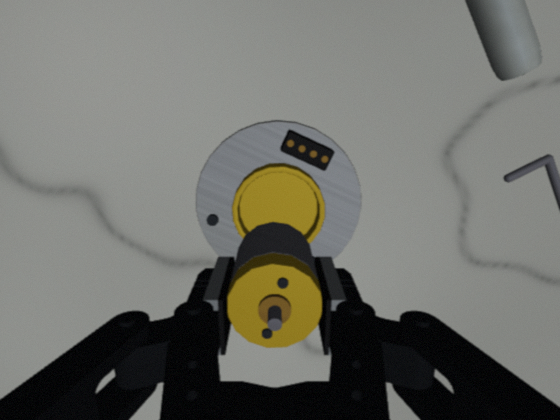

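The yellow motor is held over the yellow cup (cup at (278,210)), the same alignment as the red one had.

>>> apply_moves([
  [[0,0.003,-0.06,0],[0,0.003,-0.14,0],[0,0.003,-0.22,0],[0,0.003,-0.265,0],[0,0.003,-0.28,0]],
])

```text
clock: 16.3
position: [0.6134, -0.1176, 0.033]
ee_rot: [0.844, 0.536, -0.001, -0.002]
contact_force: [-0.4, 0.9, -1.1]
grip_width: 0.0348
```

>>> apply_moves([
  [[0,0,-0.006,0],[0,0,-0.012,0],[0,0,-0.018,0],[0,0,-0.024,0],[0,0,-0.024,0]],
])

```text
clock: 16.8
position: [0.6166, -0.1188, 0.0308]
ee_rot: [0.844, 0.536, 0.001, 0.001]
contact_force: [-1.4, -0.4, 4.5]
grip_width: 0.0344
```

>>> apply_moves([
  [[0,0,0,0],[0,0,0,0],[0,0,0,0],[0,0,0,0]],
], jaw=0.3)

```text
clock: 17.2
position: [0.6157, -0.1185, 0.0292]
ee_rot: [0.844, 0.536, 0.0, 0.0]
contact_force: [-0.1, 0.3, 0.1]
grip_width: 0.0595
```

>>> apply_moves([
  [[0,0,0.05,0],[0,0,0.15,0],[0,0,0.3,0],[0,0,0.4,0],[0,0,0.44,0]],
])

```text
clock: 17.7
position: [0.6181, -0.1192, 0.1437]
ee_rot: [0.844, 0.536, 0.002, 0.003]
contact_force: [1.1, -0.4, 0.4]
grip_width: 0.0595
```

```bash
python3 - <<'E'
from h import *
im,c,T=wrist('w9')
circ(im,c,T,'yellow',.024)
E
```

```text
17.7 [ 0.6181 -0.1192  0.1437] [-0.29  0.34 -0.14  1.09  0.    1.72]
yellow 4745.0 (272, 196) r 40 box 232 158 79 79 -> [ 0.6162 -0.1173] box [ 0.6156 -0.1175]
```

View pics/w9.png

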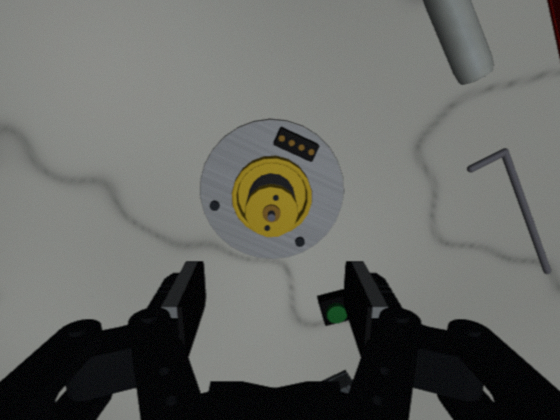

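The yellow motor is upright and centred in its cup (shaft (271,212)). Now blue.

>>> apply_moves([
  [[-0.1,0.11,0,0],[-0.23,0.26,0,0],[-0.36,0.41,0,0],[-0.49,0.55,0,0],[-0.6,0.67,-0.03,0]],
], jaw=0)

```text
clock: 18.25
position: [0.4633, 0.0504, 0.1311]
ee_rot: [0.844, 0.536, -0.0, -0.0]
contact_force: [0.9, 0.6, 0.0]
grip_width: 0.0854
```

>>> apply_moves([
  [[-0.055,0.06,-0.02,0],[-0.068,0.076,-0.03,0],[-0.068,0.076,-0.03,0]],
])

```text
clock: 18.55
position: [0.4475, 0.0683, 0.1233]
ee_rot: [0.844, 0.536, -0.001, -0.0]
contact_force: [-0.0, -0.3, -1.3]
grip_width: 0.0852
```

```bash
python3 - <<'E'
from h import *
im,c,T=wrist('w10')
circ(im,c,T,'blue',.045)
E
```

```text
18.55 [0.4475 0.0683 0.1233] [ 0.01  0.06 -0.53  0.98 -0.    2.02]
blue 2065.5 (277, 211) r 27 box 251 186 53 52 -> [0.4491 0.0703] box [0.4489 0.0701]
```

>>> apply_moves([
  [[0,0.004,-0.1,0],[0,0.004,-0.22,0],[0,0.004,-0.33,0],[0,0.004,-0.4,0],[0,0.004,-0.436,0]],
])

```text
clock: 19.1
position: [0.4489, 0.0679, 0.0137]
ee_rot: [0.845, 0.535, -0.001, -0.0]
contact_force: [0.4, -0.0, 0.2]
grip_width: 0.0854
```

>>> apply_moves([
  [[0,0,0,0],[0,0,0,0],[0,0,0,0],[0,0,0,0],[0,0,0,0]],
], jaw=1)

```text
clock: 19.6
position: [0.4501, 0.069, 0.0167]
ee_rot: [0.844, 0.536, 0.001, 0.001]
contact_force: [-0.5, 0.0, 6.3]
grip_width: 0.0348
```

>>> apply_moves([
  [[0,0,0.03,0],[0,0,0.1,0],[0,0,0.2,0],[0,0,0.3,0],[0,0,0.36,0]],
])

```text
clock: 20.1
position: [0.4492, 0.0691, 0.1073]
ee_rot: [0.844, 0.536, 0.001, 0.001]
contact_force: [1.1, -0.6, -2.3]
grip_width: 0.035
```

>>> apply_moves([
  [[0.03,0.08,0,0],[0.09,0.24,0,0],[0.15,0.41,0,0],[0.21,0.58,0,0],[0.28,0.76,0,0]],
])

```text
clock: 20.6
position: [0.5181, 0.2603, 0.1053]
ee_rot: [0.844, 0.536, -0.001, 0.0]
contact_force: [0.2, -0.5, -2.6]
grip_width: 0.0348
```

>>> apply_moves([
  [[0.06,0.18,0,0],[0.12,0.32,0,0],[0.154,0.42,0,0],[0.164,0.444,0,0],[0.164,0.444,0,0]],
])

```text
clock: 21.1
position: [0.5592, 0.3704, 0.1049]
ee_rot: [0.844, 0.536, -0.001, 0.0]
contact_force: [0.7, -0.2, -1.3]
grip_width: 0.0348
```

```bash
python3 - <<'E'
from h import *
im,c,T=wrist('w11')
circ(im,c,T,'blue',.024)
E
```

```text
21.1 [0.5592 0.3704 0.1049] [ 0.49  0.44 -0.07  1.06 -0.    2.5 ]
blue 6163.0 (274, 305) r 48 box 227 264 95 84 -> [0.5287 0.3082] box [0.5284 0.3081]
blue 4920.0 (275, 207) r 46 box 229 163 92 77 -> [0.5601 0.3748] box [0.5619 0.3787]
```

View pics/w11.png

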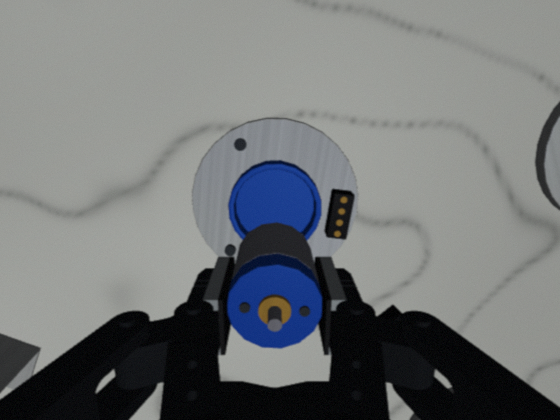

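The blue motor is held over the blue cup, which sits about 3 px up and left of the usual place, so I add a shift of about 3 mm.

>>> apply_moves([
  [[-0.004,0.01,-0.06,0],[-0.004,0.01,-0.14,0],[-0.004,0.01,-0.22,0],[-0.004,0.01,-0.265,0],[-0.004,0.01,-0.28,0]],
])

```text
clock: 21.65
position: [0.5567, 0.3706, 0.0328]
ee_rot: [0.845, 0.536, -0.002, -0.0]
contact_force: [-0.3, -1.0, -2.1]
grip_width: 0.0341
```

>>> apply_moves([
  [[0,0,-0.006,0],[0,0,-0.012,0],[0,0,-0.018,0],[0,0,-0.024,0],[0,0,-0.024,0]],
])

```text
clock: 22.15
position: [0.5595, 0.3729, 0.0307]
ee_rot: [0.844, 0.536, 0.001, 0.0]
contact_force: [-1.4, -0.6, 3.4]
grip_width: 0.0345
```

>>> apply_moves([
  [[0,0,0,0],[0,0,0,0],[0,0,0,0],[0,0,0,0]],
], jaw=0.3)

```text
clock: 22.55
position: [0.5587, 0.3725, 0.0292]
ee_rot: [0.844, 0.536, -0.0, 0.0]
contact_force: [0.5, -0.2, 0.2]
grip_width: 0.0597
```

>>> apply_moves([
  [[0,0,0.05,0],[0,0,0.15,0],[0,0,0.3,0],[0,0,0.4,0],[0,0,0.44,0]],
])

```text
clock: 23.05
position: [0.5609, 0.3737, 0.144]
ee_rot: [0.844, 0.536, 0.003, 0.0]
contact_force: [0.2, 0.3, -0.4]
grip_width: 0.0597
```

```bash
python3 - <<'E'
from h import *
im,c,T=wrist('w12')
circ(im,c,T,'blue',.024)
E
```

```text
23.05 [0.5609 0.3737 0.144 ] [ 0.49  0.41 -0.03  1.13 -0.    2.5 ]
blue 4722.0 (274, 198) r 40 box 234 160 79 79 -> [0.5597 0.3741] box [0.5591 0.3738]
```

View pics/w12.png

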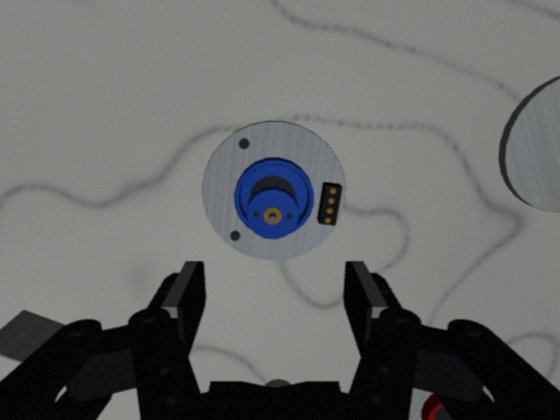

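>>> apply_moves([
  [[-0.15,-0.04,0,0],[-0.3,-0.1,0.1,0],[-0.45,-0.15,0.2,0],[-0.5,-0.2,0.3,0],[-0.5,-0.2,0.3,0]],
])

```text
clock: 23.6
position: [0.4328, 0.3221, 0.2168]
ee_rot: [0.844, 0.536, 0.002, 0.0]
contact_force: [1.2, 1.0, 0.6]
grip_width: 0.0598
```

```bash
python3 - <<'E'
from h import *
from rig import *
im=read_camera('top');c=get_calibration('top')
cv2.imwrite('pics/top1.png',cv2.resize(cv2.cvtColor(im,cv2.COLOR_RGB2BGR)[145:270,100:480],None,fx=2.1,fy=2.1,interpolation=2))
E
```

```text
(no output)
```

View pics/top1.png

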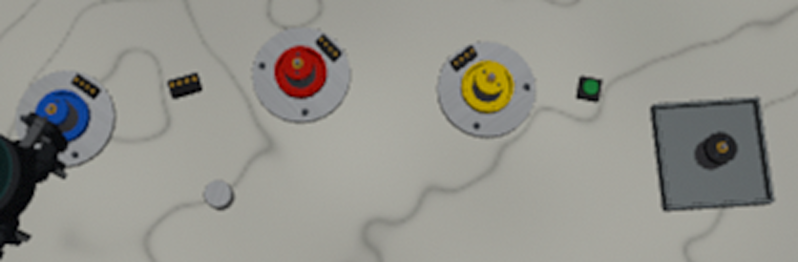

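The closing views show the blue motor upright in its cup (shaft (272,215)), the other three motors in place, and the roller (218,195) and terminal (185,86) in the same spots as at the start. Handing in.

```bash
python3 -c "
from rig import *
print(observe()['clock'],observe()['contact_force'])
print(job_done())"
```

```text
23.65 [-0.12345704  0.13828432  0.90598969]
the job is handed in; nothing more can be done
None
```

I moved the worn-out motor from the red cup to the grey tray and set the red, yellow and blue motors in the cups of their own colours. I handed the job in at 23.65 s; it reports no verdict.

- **Placements:** Wrist-camera views after each placing showed all four motors upright and well centred. Each motor touched down with 3–12 N on the wrist. The tool height at contact in the cups was 30.8 mm, which puts the undersides at about 14 mm.
- **Left alone:** In the last top view the roller and the loose terminal block look exactly where they started. I compared them by eye only.
- **Robot:** The gripper was clear of everything when I handed in.
- **Disagreements:** One early measurement was about 10 mm off because I used a wrist pose read later, while the arm was still settling. I redid it with a matching pose before moving. The blue cup lay about 3 mm off the top-camera estimate when seen from close by, and I corrected for that before lowering the motor.

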